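# Lengthen the bedside reading lamp's arm by one hole

### The arm

A 7-joint arm with a two-finger parallel gripper is mounted at the origin on the work surface. World frame = base frame: x ahead of the robot, y to its left, z up, the work surface at z = 0. Lengths are in m, angles in rad, forces in N, time in s.
With the tool pointing down it reaches from about 0.425 to 0.8 m from the base axis. Payload 8.3 kg.
Tool frame: the origin (TCP) lies at the very end of the fingers, on their centre line; the grasp point (between the pads) lies 19 mm behind it (manip.tcp_to_grasp is the distance from the TCP to the grasp point, in m); z points along the fingers, y is the line along which they close (so a half turn about z gives the same grasp; the last joint's range is limited). The gripper opens to 85 mm and grips with 20 to 120 N. Pads are 22 mm wide; open, the fingers measure 114 mm over their backs; the gripper's body (76 mm by 85 mm) begins 54 mm behind the grasp point. The pads swing forward as they close: fully open they stand 13 mm farther back than shut.
Start: joints at [-0.063, 0.383, 0.016, 1.37, -0.006, 1.388, -0.046], TCP at [0.625, 0, 0.231] pointing down, gripper open.
Joint ranges: [-2.95, 2.95], [-0.25, 2.06], [-1.52, 1.56], [0.18, 2.33], [-1.44, 4.58], [0.02, 2.06], [-3.01, 3.01]. Speed limits (rad/s): [2.39, 2.39, 3.01, 3.01, 3.14, 3.14, 3.14].

### API

Orientations are given as a unit quaternion [x, y, z, w].
In Python, from plant import manip gives the robot as it stands.
- The arm moves only by the shell command python3 -m crank 'ROWS' [OPENING] [FORCE]. ROWS is JSON, a list of rows, each a list of 6 numbers: the shift along the tool's x, y, z as a fraction of full scale, then the turn, a rotation vector about the tool's x, y, z as a fraction of full scale. In form: [[x, y, z, ax, ay, az], ...]. A call has exactly 5 rows; each row shifts and turns the commanded pose from where the row before left it, along the tool's axes as they then stand; what a row does not reach is not made up. Full scale, the value 1, is 25 mm for a shift and 0.08 rad for a turn. A row lasts 1/12 s, in which the tool goes at most 41.7 mm and 7.16 degrees, less where a joint would pass 70% of its speed; a pose out of reach is approached as far as the arm can. A call with a number of a shift or a turn outside -1 to 1 is refused whole. A call with a gripper value outside its range is refused whole. OPENING is the closure, from 0 (fully open) to 1 (shut), set as the call begins (- or left out, the last holds). The fingers move at their own pace and stop on an object; FORCE is the grip in N (left out, the last holds). Time passes only in rows, so rows that do not move let the fingers close, or fill a call up. It gives the time, the measured TCP pose, the force, the opening and the grip force at its end, in the units of the state.
- manip.state(): the state, without advancing time (a new reading comes with each control period).
- manip.camera(name): name is "scene" or "side" or "wrist"; returns the picture (384x512x3 uint8, red, green, blue); there is no depth.
- manip.camera_info(name): a dict with "vertical_fov" (degrees; the focal length in pixels is half the picture's height over the tangent of half this angle, whatever the lens; pixels are square), "cx", "cy" (the principal point, pixels), "origin" and "attitude" of the camera in the world. Camera axes: x right, y up, looking along -z (the intrinsics and any distortion apply to the point x, -y, -z); pixel columns grow to the right and rows downward; lengths in m; the calibration is good to about 2 mm. A picture is of the moment at which its call begins: read the wrist's pose just before it. camera_info takes no time and is no camera call; for the wrist camera it gives the pose at the moment of the call.
- manip.close_job(): hands the job in; it is judged then, once.
The state is a dict: "t": time; "joint_pos": joint angles; "joint_vel": joint speeds; "joint_torque": joint torques, N m; "position": TCP position; "tcp_rot": TCP orientation; "ft_force": force on the tool from outside, world axes, zero at the start; "ft_torque": the same for the moment, N m; "gripper_width": finger opening in m; "gripper_force": force on a finger pad.
Only numpy, scipy, OpenCV 4.12 (cv2) and the standard library are available. Lean on these libraries where they do the work, as an engineer would, in place of code of your own. Each camera call takes 0.05 s, during which the arm holds its last target. There are 200 camera calls.

### The job

Lengthen the telescopic arm of the bedside reading lamp by one hole: pinch the arm so that the snap button is pressed flush, draw the outer tube away from the post and let the button click out through the next hole. Then, still pulling outwards, tug the tube gently against the button for a moment, with about 15 N, to make sure that it is locked (more than 25 N strains the button at any time), and let go; leave the book, the vase and the clock where they are.

Things in the scene. Friction and masses are not known exactly. Their poses are not given: they have to be found in the camera images.
- lamp: reading lamp, screwed to the table: dark steel foot 130 x 150 x 16 mm, post 24 mm thick with a 36 mm elbow block on top carrying a level telescopic arm, its axis 200 mm above the table. Origin on the table under the post's axis; z up; the arm runs from the post along the lamp's +y, straight above its y axis; the snap button is on the arm's +x side. The lamp stays put.
- sleeve: the arm's outer tube, aluminium, 25 mm thick, 265 mm long, wall 2 mm, a row of 11 mm holes in its +x side. It slides on a fixed steel tube along the lamp's y with some 2 to 6 N of drag; +y lengthens the arm. Origin on its axis, in the lamp frame at y 170 mm (within 1 mm) at the start. In its own y: near end -95, collar (32 mm thick) from 165, flat dark head 60 x 130 x 22 mm from 185 to 315 mm.
- pinch (a point): fixed point on the arm's axis level with the button (lamp frame 0, 170, 200 mm): pinch here from above, across the lamp's x. A pad that covers the hole and squeezes the tube (20 to 40 N) presses the button flush. Drawn along +y, the button ducks under the wall in the first 6 mm (some 10 to 15 N). The next hole follows 26 to 42 mm from the first (it differs each time); there the tube stops hard.
- button: snap button: bare steel pin 9 mm thick with a round end, seated in the fixed inner tube, sticking out 5 mm through the hole towards the lamp's +x. Origin at its tip (lamp frame 17.5, 170, 200 mm; x is 12.5 when flush). It moves only along x, never along the arm. Spring: 4 N to start, 6.5 N at flush. Unpressed it locks the tube. More than 25 N between it and the tube strains it.
- book: dark blue closed book, 135 x 190 x 34 mm, lying near the lamp head; origin under its centre. Leave alone.
- vase: small glass bottle vase with a sprig, 62 mm in diameter, 100 mm tall (sprig to 160 mm), on a cork mat beside the post; origin under its centre. Leave alone.
- clock: white alarm clock, 45 x 80 x 75 mm, on the robot's side of the arm; origin under its centre. Leave alone.

How it is judged:
By the outcome, as a careful person would: the job done as asked, in the order asked, and still so for the second after the job is handed in, with the robot touching nothing.
It also fails if it takes over 38 s, if anything falls off the work surface, if the arm or the gripper's body presses on something with over 40 N, if the wrist force passes 120 N, or if a joint passes its speed limit or range.

## Working session

There is one attempt and no reset: what is moved stays moved. The work goes in short steps, Python scripts to look and compute and a shell command to move; the robot and the scene stay as the last step left them, time stands still between calls to the robot, and variables do not carry over. Pictures are saved under pics/ and viewed, at most 10 in all, crops included, and the job is handed in when it is done.

```bash
ls; mkdir -p pics; python3 - <<'E'
from plant import manip
import cv2
for n in("scene","side","wrist"):
    i=manip.camera_info(n);print(n,i)
    cv2.imwrite(f"pics/{n}0.png",cv2.cvtColor(manip.camera(n),cv2.COLOR_RGB2BGR))
s=manip.state();print(s)
E
```

```text
pics
scene {'vertical_fov': 42.79184729316274, 'cx': 259.2833462793518, 'cy': 187.68359228630368, 'origin': array([1.12454557, 0.65491131, 0.96125818]), 'attitude': array([0.14406936, 0.35592829, 0.86390065, 0.3259367 ])}
side {'vertical_fov': 42.53993040177771, 'cx': 252.46370065623327, 'cy': 197.10337868016848, 'origin': array([ 0.5025743 , -0.82151056,  0.89426422]), 'attitude': array([ 0.42103572, -0.02088017, -0.05436219,  0.90517274])}
wrist {'vertical_fov': 64.16467312408459, 'cx': 256.23441721173054, 'cy': 190.31339402574073, 'origin': array([0.62510231, 0.08185763, 0.3725262 ]), 'attitude': array([-1.59032525e-01,  1.27568116e-03,  1.60832124e-04,  9.87272507e-01])}
{'t': 0.15, 'joint_pos': array([-0.06290263,  0.38407433,  0.01635148,  1.37090671, -0.00634323,
        1.38821553, -0.04645206]), 'joint_vel': array([ 0.00013793, -0.00052402,  0.00071891, -0.00517803,  0.00119188,
        0.00100061, -0.00055714]), 'joint_torque': array([ 3.13456680e-03, -6.28150821e+01,  8.46451297e-01, -3.72163582e+01,
        1.68576470e-02,  1.09401988e-02, -6.53258235e-05]), 'position': array([6.24603906e-01, 7.17457523e-05, 2.30492843e-01]), 'tcp_rot': array([ 7.07061017e-01,  7.07152113e-01, -5.37562080e-04, -5.63678510e-04]), 'ft_force': array([-0.50765349,  1.61619303, -0.27885337]), 'ft_torque': array([ 0.06270364, -0.00550693,  0.07667973]), 'gripper_force': 0.0, 'gripper_width': 0.08548554227898619}
```

View pics/scene0.png

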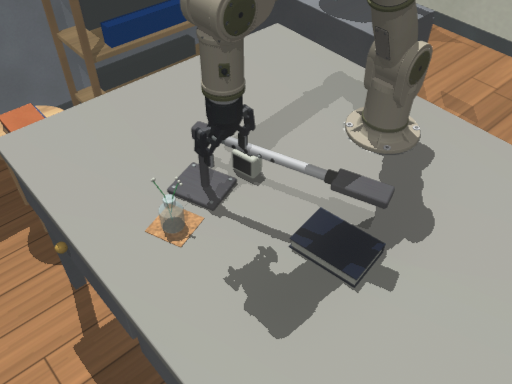

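View pics/side0.png

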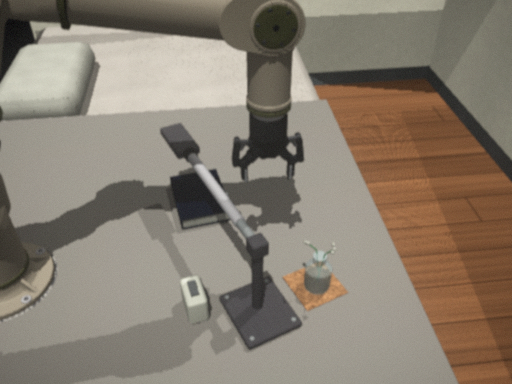

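View pics/wrist0.png

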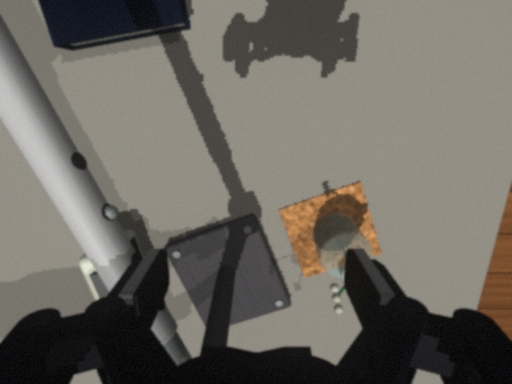

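Scene: the lamp stands behind the arm (foot at about (203,186) in the scene view, post at (258,290) in the side view). The wrist view shows the button at about (110,212), the next hole at (79,160), the foot corners at (168,243), (257,214) and (290,303), and the tube running up to the left.

```bash
cat > h.py <<'E'
from plant import manip
import numpy as np, cv2
from scipy.spatial.transform import Rotation as R
def ray(i,p):
    f=192/np.tan(np.radians(i["vertical_fov"])/2)
    d=R.from_quat(i["attitude"]).apply([(p[0]-i["cx"])/f,-(p[1]-i["cy"])/f,-1])
    return np.array(i["origin"]),d/np.linalg.norm(d)
def onz(i,p,z):
    o,d=ray(i,p); return o+d*(z-o[2])/d[2]
def two(a,b):
    (o,d),(q,e)=a,b
    s=np.linalg.lstsq(np.c_[d,-e],q-o,rcond=None)[0]
    A,B=o+s[0]*d,q+s[1]*e
    return (A+B)/2,np.linalg.norm(A-B)
def save(n,im,k=1):
    cv2.imwrite("pics/"+n,cv2.resize(cv2.cvtColor(im,cv2.COLOR_RGB2BGR),None,fx=k,fy=k,interpolation=cv2.INTER_CUBIC))
E
python3 - <<'E'
from h import *
np.set_printoptions(precision=4,suppress=True)
w=manip.camera_info("wrist");s=manip.camera_info("side")
c=[onz(w,p,.016) for p in((168,243),(257,214),(290,303))]
print("foot",c,np.linalg.norm(c[1]-c[0]),np.linalg.norm(c[2]-c[1]))
fs=[onz(s,p,.016) for p in((220,296),(270,277),(300,319),(251,342))]
print("foot side",fs,np.mean(fs,0))
print("button",onz(w,(110,212),.2),"hole",onz(w,(79,160),.2))
im=cv2.imread("pics/wrist0.png",0)
# tube edges: gradient along rows
for r in (60,80,100,120,140,180,230):
    g=np.diff(cv2.GaussianBlur(im,(5,5),0)[r].astype(int),n=1);print(r,im[r,0:170:6])
E
```

```text
foot [array([ 0.5095, -0.1084,  0.016 ]), array([ 0.6253, -0.0675,  0.016 ]), array([ 0.6714, -0.2018,  0.016 ])] 0.12281205789195766 0.14197154300538303
foot side [array([ 0.5048, -0.1173,  0.016 ]), array([ 0.6234, -0.0763,  0.016 ]), array([ 0.6703, -0.1997,  0.016 ]), array([ 0.5601, -0.2431,  0.016 ])] [ 0.5896 -0.1591  0.016 ]
button [0.5357 0.0108 0.2   ] hole [0.5227 0.0431 0.2   ]
60 [157 127 105  84  65 117 115 114 118 128 138 122 117 135 139 141 140 140
 140 141 142 140 142 137 143 141 141 140 121]
80 [189 178 159 127 107  81  71 117 115 117 140 141 142 139 141 140 143 141
 143 141 139 140 142 140 143 143 145 141 144]
100 [192 194 192 178 159 127 107  80  83 120 118 120 144 140 140 140 140 144
 142 141 143 139 142 143 142 143 144 142 139]
120 [148 185 189 192 192 177 157 127 106  76  90 118 120 132 141 142 145 143
 144 143 143 143 144 144 144 144 141 145 144]
140 [143 147 143 185 191 192 191 179 156 127 100  77  96 118 120 132 142 143
 140 141 142 142 141 142 143 141 146 138 141]
180 [140 144 142 146 144 145 143 183 193 197 190 176 155 123  99  75 111 119
 121 137 143 145 141 144 145 141 141 143 145]
230 [144 141 144 141 141 145 141 143 144 140 144 142 173 193 201 192 171 149
 118  96  70  65  58  56  49 118 119 138 128]
```

```bash
python3 - <<'E'
import cv2
a=cv2.imread("pics/wrist0.png")[0:300,0:200];cv2.imwrite("pics/w0c.png",cv2.resize(a,(400,600),interpolation=2))
E
```

```text
(no output)
```

View pics/w0c.png

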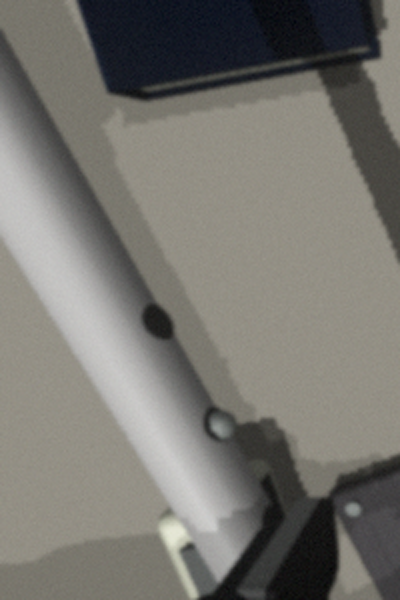

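The crop shows the button at about (110,212) and the next hole at (79,160). The tube edges are sharp.

```bash
cat >> h.py <<'E'
def axis(im,w,rows,cmax=256,lo=0):
    g=cv2.GaussianBlur(cv2.cvtColor(im,cv2.COLOR_RGB2GRAY),(3,3),0).astype(float)
    L=[];Rr=[]
    for r in rows:
        c=g[r,lo:cmax]; d=np.diff(c)
        l=lo+np.argmax(d)+.5
        # dark side edge: darkest point followed by rise
        k=int(l-lo)+10; rr=lo+k+np.argmax(d[k:k+90])+.5
        L.append((l,r));Rr.append((rr,r))
    def pl(P):
        D=np.array([ray(w,p)[1] for p in P]); 
        for _ in range(3):
            n=np.linalg.svd(D)[2][2]; e=abs(D@n); D=D[e<=max(np.median(e)*3,1e-3)]
        return n*np.sign(n[0])
    a,b=pl(L),pl(Rr); n=a/np.linalg.norm(a)+b/np.linalg.norm(b)
    half=np.arccos(np.clip(a@b,-1,1))/2
    o=np.array(w["origin"]); u=np.cross(n,[0,0,1]);u/=np.linalg.norm(u); u*=np.sign(u[1])
    n/=np.linalg.norm(n)
    # point on the plane at z=.2 nearest the origin camera
    A=np.array([n,[0,0,1],u]); p=np.linalg.solve(A,[n@o,.2,u@o])
    dist=np.linalg.norm(np.cross(p-o,u)); 
    return p,u,2*dist*np.sin(half),L,Rr
E
python3 - <<'E'
from h import *
np.set_printoptions(precision=4,suppress=True)
w=manip.camera_info("wrist")
im=cv2.cvtColor(cv2.imread("pics/wrist0.png"),cv2.COLOR_BGR2RGB)
p,u,dia,L,Rr=axis(im,w,list(range(122,150,4))+list(range(174,196,4)),170)
print(L,Rr);print(p,u,"dia",dia,"yaw",np.degrees(np.arctan2(-u[0],u[1])))
xl=np.array([u[1],-u[0],0])
for nm,px,off in(("button",(111,212),16),("hole",(79,160),12.5)):
    o,d=ray(w,px); t=((p+xl*off/1000-o)@xl)/(d@xl); q=o+d*t; print(nm,q,"along",(q-p)@u)
    pin=q-xl*off/1000; print(" axis pt",pin, "post",pin-.17*u)
E
```

```text
[(np.float64(61.5), 122), (np.float64(63.5), 126), (np.float64(65.5), 130), (np.float64(68.5), 134), (np.float64(70.5), 138), (np.float64(72.5), 142), (np.float64(75.5), 146), (np.float64(91.5), 174), (np.float64(93.5), 178), (np.float64(95.5), 182), (np.float64(97.5), 186), (np.float64(100.5), 190), (np.float64(102.5), 194)] [(np.float64(78.5), 122), (np.float64(81.5), 126), (np.float64(82.5), 130), (np.float64(86.5), 134), (np.float64(88.5), 138), (np.float64(90.5), 142), (np.float64(92.5), 146), (np.float64(108.5), 174), (np.float64(108.5), 178), (np.float64(112.5), 182), (np.float64(114.5), 186), (np.float64(116.5), 190), (np.float64(118.5), 194)]
[0.5293 0.0451 0.2   ] [-0.358   0.9337 -0.    ] dia 0.007899020226729609 yaw 20.98021819636665
button [0.5541 0.025  0.2345] along -0.02764241631351294
 axis pt [0.5392 0.0193 0.2345] post [ 0.6    -0.1394  0.2345]
hole [0.5408 0.0499 0.2305] along 0.0003780112986875627
 axis pt [0.5291 0.0454 0.2305] post [ 0.59   -0.1133  0.2305]
```

```bash
sed -i 's/l=lo+np.argmax(d)+.5/l=lo+np.argmax(d>9)+.8/; s/k=int(l-lo)+10; rr=lo+k+np.argmax(d\[k:k+90\])+.5/k=int(l-lo)+35; rr=lo+k+np.argmax(d[k:k+45])+.5/' h.py
cat > loc.py <<'E'
from h import *
np.set_printoptions(precision=4,suppress=True)
w=manip.camera_info("wrist")
im=cv2.cvtColor(cv2.imread("pics/wrist0.png"),cv2.COLOR_BGR2RGB)
p,u,dia,L,Rr=axis(im,w,list(range(122,150,4))+list(range(174,196,4)),170)
print([(float(a[0]),float(b[0])) for a,b in zip(L,Rr)]);print(p,u,"dia",dia,"yaw",np.degrees(np.arctan2(-u[0],u[1])))
xl=np.array([u[1],-u[0],0])
for nm,px,off in(("button",(110,212),16),("hole",(79,160),12.3)):
    o,d=ray(w,px); t=((p+xl*off/1000-o)@xl)/(d@xl); q=o+d*t
    zz=onz(w,px,.2)
    print(nm,q,"along",(q-p)@u,"x-off at z=.2",(zz-p)@xl,(zz-p)@u)
    pin=p+u*((zz-p)@u); print(" axis pt",pin, "post",pin-.17*u)
E
python3 loc.py
```

```text
[(2.8, 61.5), (62.8, 101.5), (65.8, 102.5), (67.8, 105.5), (12.8, 70.5), (72.8, 108.5), (18.8, 75.5), (35.8, 91.5), (92.8, 131.5), (40.8, 95.5), (97.8, 132.5), (45.8, 100.5), (101.8, 136.5)]
[0.5415 0.0211 0.2   ] [-0.5877  0.8091 -0.    ] dia 0.04641174532236242 yaw 35.99513971840651
button [0.5566 0.0274 0.2404] along -0.003787123541723971 x-off at z=.2 -0.010707634069898154 -0.0049442652383320206
 axis pt [0.5444 0.0171 0.2   ] post [ 0.6443 -0.1205  0.2   ]
hole [0.5368 0.0484 0.2238] along 0.0248479553216766 x-off at z=.2 -0.0022712187607728893 0.028821912200161497
 axis pt [0.5245 0.0444 0.2   ] post [ 0.6244 -0.0931  0.2   ]
```

```bash
sed -i 's/l=lo+np.argmax(d>9)+.8/l=lo+np.argmax(c>164)/; s/k=int(l-lo)+35; rr=lo+k+np.argmax(d\[k:k+45\])+.5/k=int(l-lo)+35; rr=lo+k+np.argmax(d[k:k+40])+.5/' h.py; python3 loc.py
```

```text
[(3.0, 61.5), (6.0, 63.5), (9.0, 65.5), (11.0, 68.5), (14.0, 70.5), (16.0, 72.5), (19.0, 75.5), (36.0, 91.5), (39.0, 93.5), (41.0, 95.5), (44.0, 97.5), (46.0, 100.5), (49.0, 102.5)]
[0.5115 0.0383 0.2   ] [-0.3579  0.9338 -0.    ] dia 0.024421750087573135 yaw 20.97127333546525
button [0.5384 0.0129 0.2051] along -0.03334036575320493 x-off at z=.2 0.012777065274555376 -0.034356845460835964
 axis pt [0.5238 0.0062 0.2   ] post [ 0.5846 -0.1525  0.2   ]
hole [0.5228 0.0431 0.2002] along 0.0004415176414734306 x-off at z=.2 0.012172191482190257 0.0004420333971270028
 axis pt [0.5113 0.0387 0.2   ] post [ 0.5722 -0.12    0.2   ]
```

Tube diameter measures 24.4 mm (25 given), the yaw is 21° and the foot agrees at 19–20°. The pinch point is about (0.524, 0.006, 0.2). I'll move above it and turn by -0.366 rad.

```bash
python3 -m crank '[[0.05,-0.8,0,0,0,0],[0.05,-0.8,0,0,0,0],[0.05,-0.8,0,0,0,0],[0.05,-0.8,0,0,0,0],[0.05,-0.8,0,0,0,0]]' 0 30
python3 -m crank '[[0,0,0,0,0,-0.92],[0,0,0,0,0,-0.92],[0,0,0,0,0,-0.91],[0,0,0,0,0,-0.91],[0,0,0,0,0,-0.91]]'
python3 -m crank '[[0,0,0,0,0,0],[0,0,0,0,0,0],[0,0,0,0,0,0],[0,0,0,0,0,0],[0,0,0,0,0,0]]'
python3 - <<'E'
from h import *
s=manip.state();print(s["position"],s["ft_force"]);print(R.from_quat(s["tcp_rot"]).as_matrix().round(4),manip.tcp_to_grasp)
print(manip.camera_info("wrist"))
save("w1.png",manip.camera("wrist"))
E
```

```text
t: 0.57
position: [0.5238, 0.0063, 0.2309]
tcp_rot: [0.707, 0.707, -0.0, -0.0]
ft_force: [1.0, -0.5, -0.5]
gripper_width: 0.0853
gripper_force: 0.0
t: 0.98
position: [0.5247, 0.0063, 0.2311]
tcp_rot: [0.565, 0.825, -0.0, -0.0]
ft_force: [0.6, -0.0, -0.0]
gripper_width: 0.0853
gripper_force: 0.0
t: 1.4
position: [0.525, 0.0063, 0.2312]
tcp_rot: [0.567, 0.824, -0.0, -0.0]
ft_force: [0.4, 0.8, -0.2]
gripper_width: 0.0854
gripper_force: 0.0
[0.52496164 0.00630393 0.23121372] [ 0.37735884  0.7975996  -0.15627727]
[[-3.565e-01  9.343e-01 -2.000e-04]
 [ 9.343e-01  3.565e-01  0.000e+00]
 [ 1.000e-04 -2.000e-04 -1.000e+00]] 0.0187
{'vertical_fov': 64.16467312408459, 'cx': 256.23441721173054, 'cy': 190.31339402574073, 'origin': array([0.49656573, 0.08281708, 0.37339512]), 'attitude': array([-0.15627924, -0.02828958,  0.17897312,  0.97095063])}
```

View pics/w1.png

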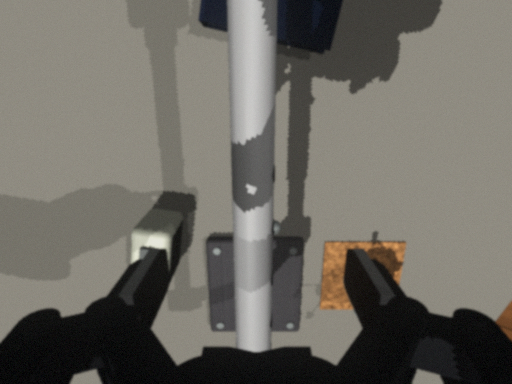

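The tube runs vertically at columns 230–275, the button tip is at about (276,228), and the previous hole shows at (273,173).

```bash
python3 - <<'E'
from h import *
np.set_printoptions(precision=4,suppress=True)
w=manip.camera_info("wrist");s=manip.state()
M=R.from_quat(s["tcp_rot"]).as_matrix()
im=cv2.imread("pics/w1.png",0)
for r in (60,100,130,210,228): print(r,im[r,222:286:2])
for px in((252,100),(252.5,228),(276,228),(278,228),(273,173)):
    q=onz(w,px,.2); print(px,q,"tool frame mm",1000*(M.T@(q-s["position"])))
E
```

```text
60 [140 136 135 123 126 145 159 169 174 178 184 188 192 194 196 197 196 192
 187 183 174 165 160 149 141 121 101  77  68  69  67  72]
100 [139 137 139 136 124 132 155 163 171 175 184 187 192 200 198 201 194 191
 184 178 173 167 159 149 136 117 103 131 138 138 135 138]
130 [135 141 139 136 130 127 145 162 168 175 181 189 196 200 201 197 195 187
 184 174 148  99  95  92  90  87  98 133 141 138 138 136]
210 [137 138 137 137 135 125 129 149 162 161 121  94 127 133 163 189 182 183
 177 175 169 162 150 141 116 107 132 140 136 137 139 137]
228 [136 138 138 139 139 130 125 148 162 169 175 182 191 197 201 197 193 185
 180 173 168 159 147 137 106  63 114 129 111  76  67  66]
(252, 100) [0.4962 0.0767 0.2   ] tool frame mm [76.0021 -1.7072 31.2362]
(252.5, 228) [0.5234 0.0054 0.2   ] tool frame mm [-0.3453 -1.7407 31.2282]
(276, 228) [0.5371 0.0106 0.2   ] tool frame mm [-0.3412 12.8642 31.2256]
(278, 228) [0.5383 0.011  0.2   ] tool frame mm [-0.3408 14.1071 31.2254]
(273, 173) [0.5222 0.0427 0.2   ] tool frame mm [34.9963 10.3994 31.2298]
```

Centred to within 1.7 mm across and 0.3 mm along the tube. I'll correct that and descend 52 mm.

```bash
python3 -m crank '[[-0.01,-0.07,0.2,0,0,0],[0,0,0.5,0,0,0],[0,0,0.5,0,0,0],[0,0,0.5,0,0,0],[0,0,0.38,0,0,0]]'
python3 -m crank '[[0,0,0,0,0,0],[0,0,0,0,0,0],[0,0,0,0,0,0],[0,0,0,0,0,0],[0,0,0,0,0,0]]' 1 30
python3 -m crank '[[0,0,0,0,0,0],[0,0,0,0,0,0],[0,0,0,0,0,0],[0,0,0,0,0,0],[0,0,0,0,0,0]]'
python3 - <<'E'
from h import *
save("w2.png",manip.camera("wrist"))
E
```

```text
t: 1.87
position: [0.5229, 0.0053, 0.1779]
tcp_rot: [0.567, 0.824, -0.0, -0.0]
ft_force: [0.1, -0.2, 0.2]
gripper_width: 0.0854
gripper_force: 0.0
t: 2.28
position: [0.524, 0.0055, 0.1803]
tcp_rot: [0.567, 0.824, 0.0, 0.001]
ft_force: [-27.3, -9.5, 19.1]
gripper_width: 0.0261
gripper_force: 23.8
t: 2.7
position: [0.5232, 0.005, 0.1804]
tcp_rot: [0.567, 0.824, -0.0, 0.0]
ft_force: [-5.1, -1.3, 6.9]
gripper_width: 0.0243
gripper_force: 32.9
```

View pics/w2.png

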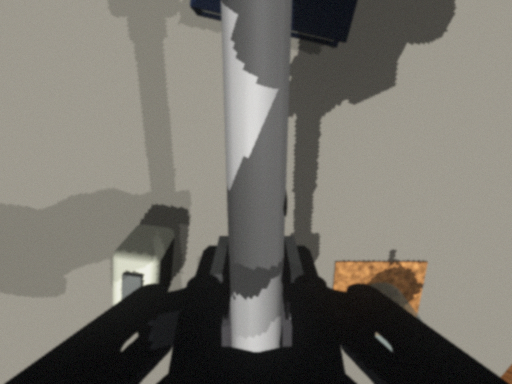

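The pads close squarely on the tube at 24.3 mm, so the button is flush. Next I'll pull slowly.

```bash
cat > f.py <<'E'
from h import *
s=manip.state();u=np.array([-.3565,.9343,0])
print("pull %.1f along %.2f mm"%(-s["ft_force"]@u,1000*(s["position"]-[.5232,.0050,0])@u),s["ft_force"].round(1),s["gripper_force"])
E
python3 f.py
python3 -m crank '[[0.02,0,0,0,0,0],[0.02,0,0,0,0,0],[0.02,0,0,0,0,0],[0.02,0,0,0,0,0],[0.02,0,0,0,0,0]]' - 30 ; python3 f.py
python3 -m crank '[[0.02,0,0,0,0,0],[0.02,0,0,0,0,0],[0.02,0,0,0,0,0],[0.02,0,0,0,0,0],[0.02,0,0,0,0,0]]' ; python3 f.py
```

```text
pull -1.0 along 0.06 mm [-4.5 -0.6  7. ] 32.92907081544399
t: 3.17
position: [0.5231, 0.0054, 0.1804]
tcp_rot: [0.568, 0.823, -0.001, 0.001]
ft_force: [-0.1, -5.2, 4.4]
gripper_width: 0.0238
gripper_force: 32.8
pull 4.8 along 0.38 mm [-0.1 -5.2  4.4] 32.793059684336185
t: 3.58
position: [0.5224, 0.0071, 0.1804]
tcp_rot: [0.568, 0.823, -0.001, 0.002]
ft_force: [0.6, -8.3, 2.7]
gripper_width: 0.0239
gripper_force: 32.7
pull 8.0 along 2.30 mm [ 0.6 -8.3  2.7] 32.66894951462746
```

```bash

python3 -m crank '[[0.02,0,0,0,0,0],[0.02,0,0,0,0,0],[0.02,0,0,0,0,0],[0.02,0,0,0,0,0],[0.02,0,0,0,0,0]]' ; python3 f.py
python3 -m crank '[[0.02,0,0,0,0,0],[0.02,0,0,0,0,0],[0.02,0,0,0,0,0],[0.02,0,0,0,0,0],[0.02,0,0,0,0,0]]' ; python3 f.py
```

```text
t: 4.0
position: [0.522, 0.0082, 0.1804]
tcp_rot: [0.568, 0.823, -0.001, 0.002]
ft_force: [1.8, -8.2, 3.0]
gripper_width: 0.0244
gripper_force: 31.9
pull 8.3 along 3.43 mm [ 1.8 -8.2  3. ] 31.8888204311952
t: 4.42
position: [0.5203, 0.0126, 0.1804]
tcp_rot: [0.568, 0.823, -0.0, 0.001]
ft_force: [-1.7, -6.0, 5.8]
gripper_width: 0.0242
gripper_force: 31.9
pull 5.0 along 8.14 mm [-1.7 -6.   5.8] 31.925464421510696
```

```bash

python3 -m crank '[[0.04,0,0,0,0,0],[0.04,0,0,0,0,0],[0.04,0,0,0,0,0],[0.04,0,0,0,0,0],[0.04,0,0,0,0,0]]' |tail -1; python3 f.py
python3 -m crank '[[0.04,0,0,0,0,0],[0.04,0,0,0,0,0],[0.04,0,0,0,0,0],[0.04,0,0,0,0,0],[0.04,0,0,0,0,0]]' |tail -1; python3 f.py
python3 - <<'E'
from h import *
save("w3.png",manip.camera("wrist"))
E
```

```text
gripper_force: 31.9
pull 4.2 along 13.90 mm [-2.8 -5.6  5. ] 31.896073669195175
gripper_force: 31.9
pull 2.3 along 19.00 mm [-2.5 -3.4  5.9] 31.900913268327713
```

View pics/w3.png

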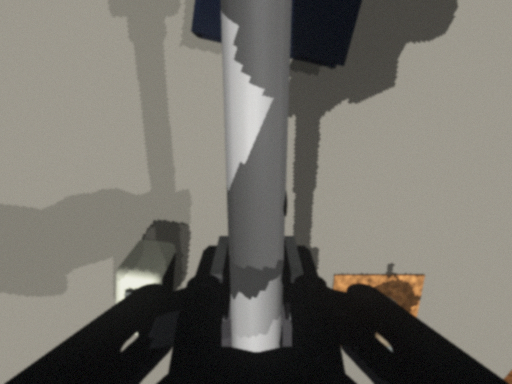

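No slip: the previous hole is still at (286,203) relative to the pads. I'll creep towards the next hole.

```bash

python3 -m crank '[[0.04,0,0,0,0,0],[0.04,0,0,0,0,0],[0.04,0,0,0,0,0],[0.04,0,0,0,0,0],[0.04,0,0,0,0,0]]' |tail -1; python3 f.py
python3 -m crank '[[0.02,0,0,0,0,0],[0.02,0,0,0,0,0],[0.02,0,0,0,0,0],[0.02,0,0,0,0,0],[0.02,0,0,0,0,0]]' |tail -1; python3 f.py
```

```text
gripper_force: 31.8
pull 2.8 along 23.86 mm [-2.3 -3.8  6.3] 31.799423843622208
gripper_force: 31.8
pull 2.3 along 26.08 mm [-2.8 -3.6  7. ] 31.81633248925209
```

```bash

python3 -m crank '[[0.02,0,0,0,0,0],[0.02,0,0,0,0,0],[0.02,0,0,0,0,0],[0.02,0,0,0,0,0],[0.02,0,0,0,0,0]]' |tail -1; python3 f.py
```

```text
gripper_force: 31.9
pull 2.6 along 29.12 mm [-3.4 -4.1  6.4] 31.863362342119217
```

```bash

python3 -m crank '[[0.02,0,0,0,0,0],[0.02,0,0,0,0,0],[0.02,0,0,0,0,0],[0.02,0,0,0,0,0],[0.02,0,0,0,0,0]]' |tail -1; python3 f.py
```

```text
gripper_force: 31.9
pull -0.3 along 32.07 mm [-4.9 -1.5  8.5] 31.93899303674698
```

```bash

python3 -m crank '[[0.015,0,0,0,0,0],[0.015,0,0,0,0,0],[0.015,0,0,0,0,0],[0.015,0,0,0,0,0],[0.015,0,0,0,0,0]]' |tail -1; python3 f.py
```

```text
gripper_force: 31.8
pull 0.3 along 34.58 mm [-5.2 -2.3  7.7] 31.83057814836502
```

```bash

python3 -m crank '[[0.015,0,0,0,0,0],[0.015,0,0,0,0,0],[0.015,0,0,0,0,0],[0.015,0,0,0,0,0],[0.015,0,0,0,0,0]]' |tail -1; python3 f.py
```

```text
gripper_force: 31.8
pull 2.9 along 35.43 mm [-3.4 -4.4  5.1] 31.779092699289322
```

```bash

python3 -m crank '[[0.015,0,0,0,0,0],[0.015,0,0,0,0,0],[0.015,0,0,0,0,0],[0.015,0,0,0,0,0],[0.015,0,0,0,0,0]]' |tail -1; python3 f.py
```

```text
gripper_force: 31.8
pull 3.1 along 37.17 mm [-2.2 -4.2  6.2] 31.760538071393967
```

```bash

python3 -m crank '[[0.015,0,0,0,0,0],[0.015,0,0,0,0,0],[0.015,0,0,0,0,0],[0.015,0,0,0,0,0],[0.015,0,0,0,0,0]]' |tail -1; python3 f.py
```

```text
gripper_force: 31.7
pull 8.7 along 37.57 mm [-0.2 -9.3  4.5] 31.705053001642227
```

```bash

python3 -m crank '[[0.015,0,0,0,0,0],[0.015,0,0,0,0,0],[0.015,0,0,0,0,0],[0.015,0,0,0,0,0],[0.015,0,0,0,0,0]]' |tail -1; python3 f.py
```

```text
gripper_force: 31.7
pull 12.7 along 37.92 mm [  3.6 -12.2   2.3] 31.662116646766663
```

The tube has stopped hard at about 37.5 mm. I'll raise the tug to about 16 N and hold.

```bash

python3 -m crank '[[0.02,0,0,0,0,0],[0.02,0,0,0,0,0],[0.015,0,0,0,0,0],[0,0,0,0,0,0],[0,0,0,0,0,0]]' |tail -1; python3 f.py
```

```text
gripper_force: 31.6
pull 15.2 along 38.14 mm [  4.4 -14.6   2. ] 31.627907529473305
```

```bash

python3 -m crank '[[0,0,0,0,0,0],[0,0,0,0,0,0],[0,0,0,0,0,0],[0,0,0,0,0,0],[0,0,0,0,0,0]]' |tail -1; python3 f.py
```

```text
gripper_force: 31.6
pull 15.7 along 38.18 mm [  4.2 -15.2   2.5] 31.62919655442238
```

```bash

python3 -m crank '[[0.015,0,0,0,0,0],[0.015,0,0,0,0,0],[0,0,0,0,0,0],[0,0,0,0,0,0],[0,0,0,0,0,0]]' |tail -1; python3 f.py
python3 -m crank '[[0,0,0,0,0,0],[0,0,0,0,0,0],[0,0,0,0,0,0],[0,0,0,0,0,0],[0,0,0,0,0,0]]' |tail -1; python3 f.py
python3 - <<'E'
from h import *
s=cv2.resize(manip.camera("side")[90:290,150:350],(600,600),interpolation=2); save("s4.png",s)
E
```

```text
gripper_force: 31.6
pull 16.1 along 38.28 mm [  4.1 -15.7   3.2] 31.623895838856697
gripper_force: 31.6
pull 17.6 along 38.28 mm [  4.7 -17.1   1.8] 31.623849347233772
```

View pics/s4.png

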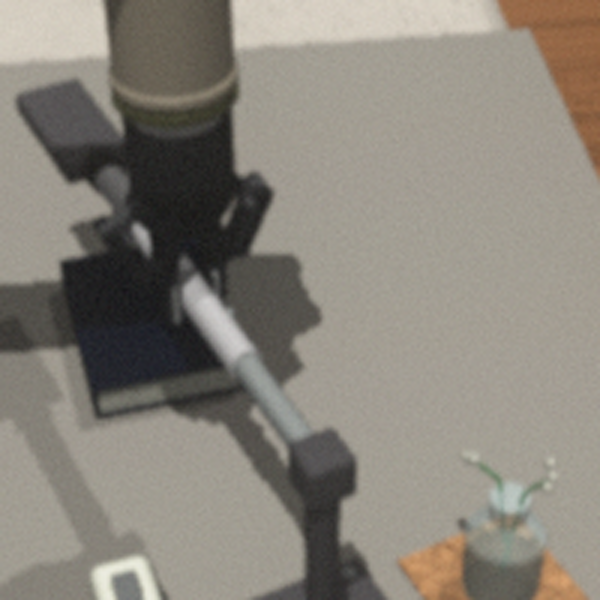

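The tube is drawn out and holding against the stop at 15–17 N. I'll relax the pull, open and lift away.

```bash

python3 -m crank '[[-0.05,0,0,0,0,0],[-0.05,0,0,0,0,0],[-0.05,0,0,0,0,0],[-0.04,0,0,0,0,0],[0,0,0,0,0,0]]' |tail -1; python3 f.py
python3 -m crank '[[0,0,0,0,0,0],[0,0,0,0,0,0],[0,0,0,0,0,0],[0,0,0,0,0,0],[0,0,0,0,0,0]]' 0; python3 f.py
python3 -m crank '[[0,0,0,0,0,0],[0,0,0,0,0,0],[0,0,0,0,0,0],[0,0,-0.2,0,0,0],[0,0,-0.5,0,0,0]]'; python3 f.py
python3 -m crank '[[0,0,-0.6,0,0,0],[0,0,-0.6,0,0,0],[0,0,-0.6,0,0,0],[0,0,-0.6,0,0,0],[0,0,-0.4,0,0,0]]'
python3 - <<'E'
from h import *
save("w5.png",manip.camera("wrist"))
E
```

```text
gripper_force: 31.9
pull 4.9 along 37.60 mm [-2.5 -6.1  6.3] 31.861000210046768
t: 11.6
position: [0.5094, 0.0424, 0.1792]
tcp_rot: [0.567, 0.824, 0.0, -0.0]
ft_force: [-1.4, 0.6, 0.3]
gripper_width: 0.0828
gripper_force: 0.0
pull -1.1 along 39.89 mm [-1.4  0.6  0.3] 0.0
t: 12.02
position: [0.5084, 0.042, 0.1956]
tcp_rot: [0.567, 0.824, -0.001, -0.001]
ft_force: [-1.2, -0.1, 0.4]
gripper_width: 0.0854
gripper_force: 0.0
pull -0.4 along 39.84 mm [-1.2 -0.1  0.4] 0.0
t: 12.43
position: [0.5098, 0.0421, 0.2688]
tcp_rot: [0.567, 0.824, 0.001, 0.001]
ft_force: [0.7, -0.5, 0.1]
gripper_width: 0.0856
gripper_force: 0.0
```

View pics/w5.png

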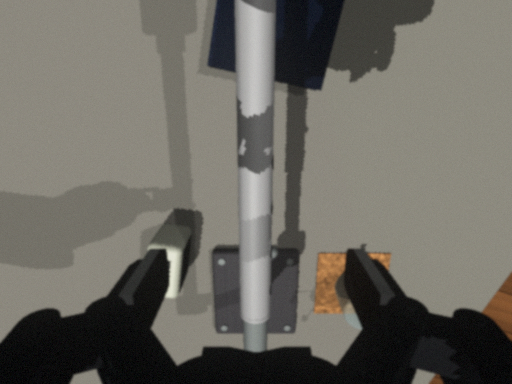

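The gripper is clear of the tube. The button should lie near (272,260), against the dark foot, so I'll zoom in there.

```bash
python3 - <<'E'
from h import *
w=manip.camera_info("wrist")
f=192/np.tan(np.radians(w["vertical_fov"])/2)
v=R.from_quat(w["attitude"]).inv().apply(np.array([.5385,.0110,.2])-w["origin"]); print(w["cx"]+f*v[0]/-v[2],w["cy"]-f*v[1]/-v[2])
save("w5c.png",manip.camera("wrist")[150:290,210:320],4)
E
```

```text
274.3307828614749 251.59239688881522
```

View pics/w5c.png

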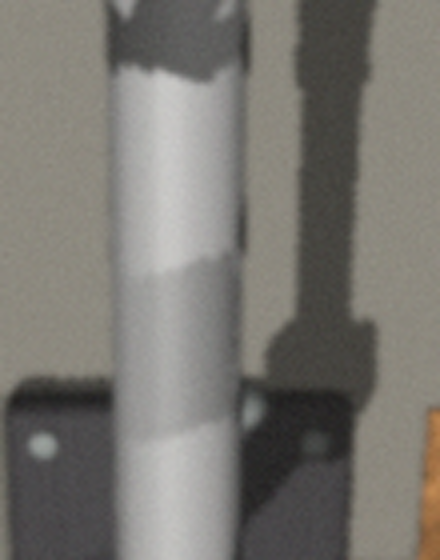

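The button sticks out at (274,252), where it was predicted, and the old hole is now further out at (270,205). I'm handing in.

```bash
python3 -c "
from plant import manip
print(manip.close_job())"
```

```text
the job is handed in; nothing more can be done
None
```

The lamp arm is one hole longer (about 37 mm) with the button out through the next hole. A tug of 15–17 N, drag included, held against it. The gripper has let go and lifted clear, the book, vase and clock were not touched, and the job was handed in at about 12.5 s.

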